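# Index the bottle carousel and scan the next bottle

### The job

Turn the bottle carousel one click clockwise (seen from above), by its yellow square knob and without touching its three bottles or running on past the click, so that the red-capped bottle comes to rest in front of the scanner. Only then squeeze the scanner's orange trigger gently but fully, hold it for about half a second, let it spring back, and leave everything else on the bench where it is.

Things in the scene. Friction and masses are not known exactly. Their poses are not given: they have to be found in the camera images.
- station: Fixed grey base plate, 250 (x) by 420 (y) by 14 mm; origin: centre of its underside, z up. Carries the carousel (vertical axis at x 0, y -85 mm) and an upside-down scanner at x 0: grey head, 66 mm wide, y +70 to +170 mm, 74 to 122 mm above the bench, looking along -y at the carousel; upright grip on it, up to 206 mm above the bench, 30 mm wide (x), y +128 to +162 mm.
- turret (a joint): Carousel angle in rad, growing clockwise from above. Clicks are 120 degrees apart: it starts in the one at 0 (blue-capped bottle before the scanner); the next is at 2.094 (red-capped). About 0.3 N m breaks it out of a click; let go within about 0.4 rad of a click it is drawn in; elsewhere friction (0.05 N m) holds it where left. Driven past a click it does not stop by itself.
- knob (a point): Centre of the carousel's yellow square knob, on its axis, 173 mm above the bench: 42 mm across flats, 59 mm over corners, 36 mm high (155 to 191 mm above the bench), free all round above the bottle caps. Flats face this frame's x and y axes, which turn with the carousel (yaw falls as the joint grows; parallel to the station at joint 0). Black mark on top towards +y. Disc radius 117 mm.
- bottle_blue: Amber bottle, 50 mm diameter, 110 mm tall with its blue cap, clipped on the carousel 85 mm from its axis; origin under its centre, 32 mm above the bench, its top at 142 mm.
- bottle_red: The same with a red cap: the bottle to be brought before the scanner.
- bottle_white: The same with a white cap.
- trigger (a joint): Scanner trigger angle in rad: 0 released, 0.22 fully squeezed (against its stop). Sprung: about 4 N to start, 9 N at the stop, pressed at trigger_pad; returns by itself. Over 30 N would strain it.
- trigger_pad (a point): Middle of the pressing face of the orange trigger: a lever 18 mm wide, 65 mm tall on the grip's carousel side (station -y), hinged at its lower end 125 mm above the bench. The point lies 45 mm above the hinge, 170 mm above the bench, and moves about 10 mm along the station's +y when squeezed. Grip and trigger together are 55 mm thick here released, 45 mm squeezed.
- grip_back (a point): Point on the rubber back of the grip (the station's +y side), 170 mm above the bench, opposite the trigger pad: where the other finger bears.
- wash_bottle: White squeeze bottle, 60 mm diameter, 170 mm tall; bystander, origin under its centre.
- amber_bottle: Large amber bottle, 90 mm diameter, 190 mm tall; bystander, origin under its centre.
- steel_box: Flat steel box, 126 by 166 by 44 mm; bystander, origin under its centre.
- beaker: Glass beaker, 70 mm diameter, 85 mm tall; bystander, origin under its centre.
- vial: Small amber vial, 24 mm diameter, 50 mm tall, on the station's plate beside the scanner; bystander, origin under its centre.
- spare_cap: Green cap, 30 mm diameter, 20 mm tall, on the station's plate beside the scanner; bystander, origin under its centre.
- spatula: Spatula, 190 mm long, lying on the bench to the right of the robot; bystander.

How it is judged:
By the outcome, as a careful person would: the job done as asked, in the order asked, and still so for the second after the job is handed in, with the robot touching nothing.
It also fails if it takes over 56 s, if anything falls off the work surface, if the arm or the gripper's body presses on something with over 40 N, if the wrist force passes 120 N, or if a joint passes its speed limit or range.

### The arm

A 6-joint arm with a two-finger parallel gripper is mounted at the origin on the work surface. World frame = base frame: x ahead of the robot, y to its left, z up, the work surface at z = 0. Lengths are in mm, angles in rad, forces in N, time in s.
With the tool pointing down it reaches from about 350 to 975 mm from the base axis. Payload 7.1 kg.
Tool frame: the origin (TCP) lies midway between the tips of the shut fingers; the grasp point (between the pads) lies 19 mm behind it; z points along the fingers, y is the direction in which the jaws open and shut (so a half turn about z gives the same grasp; the last joint's range is limited). The gripper opens to 88 mm and grips with 3 to 60 N. Pads are 20 mm wide; open, the fingers measure 115 mm over their backs; the gripper's body (75 mm by 178 mm) begins 61 mm behind the grasp point.
Start: joints at [1.269, 0.423, 1.63, -0, 1.089, -0.019], TCP at [174.372, 600.166, 196.875] pointing down, gripper open.
Joint ranges: [-3, 3], [-0.9, 2.11], [0.09, 2.58], [-1.31, 4.45], [0.11, 2.69], [-2.54, 2.54]. Speed limits (rad/s): [2.39, 2.39, 3.01, 3.14, 3.14, 3.14].

### API

Orientations are given as a unit quaternion [x, y, z, w].
In Python, from workcell import ctrl gives the robot as it stands.
- The arm moves only by the shell command python3 -m inch 'ROWS' [FORCE]. ROWS is JSON, a list that holds one entry, the list of rows, each a list of 7 numbers: the shift along the tool's x, y, z in mm, then the turn, a rotation vector about the tool's x, y, z in degrees, then the closure, from 0 (fully open) to 1 (shut). A call has 1 to 12 rows; each row shifts and turns the commanded pose from where the row before left it, along the tool's axes as they then stand; what a row does not reach is not made up. A row lasts 1/12 s, in which the tool goes at most 41.7 mm and 7.16 degrees, less where a joint would pass 70% of its speed; a pose out of reach is approached as far as the arm can. A call with a gripper value outside its range is refused whole. The fingers move at their own pace and stop on an object; FORCE is the grip in N (left out, the last holds). Time passes only in rows, so rows that do not move let the fingers close. It gives the time, the measured TCP pose, the force and the opening at its end, in the units of the state.
- ctrl.get_state(): the state, without advancing time (a new reading comes with each control period).
- ctrl.grab_frame(name): name is "side" or "top"; returns a dict with "image" (420x560x3 uint8, red, green, blue), "depth" (420x560 float32, mm along the optical axis (not along the pixel's ray), 0 where there is no reading), "fx", "fy", "cx", "cy" (pixels), "pose" (4x4, takes a point from camera to world coordinates). Camera axes: x right, y down, z forward; pixel columns grow to the right and rows downward; lengths in mm; the calibration is good to about 2 mm. A picture is of the moment at which its call begins.
- ctrl.hand_in(): hands the job in, once; it reports no verdict.
Trained networks look in a picture, given as the dict that the camera call returned (one of the last four; its "shot" number tells which), for a name from the list of things; names that differ only in an ending like _2 or _b are one class to them, and where a whole thing is asked for, a point or a joint stands for the part that bears it (a point fixed in the world has none). Each returns a list of dicts, best first, with "confidence" (0 to 1); they miss things now and then, are a little off and sometimes report something else, mostly with a low value. They report only what shows in the picture. A call takes as long as a camera call.
- ctrl.find_in(picture, thing): "box" ([left, top, right, bottom] in pixels, round what is visible of it).
- ctrl.trace(picture, thing): "region" (420x560 bool, what is visible of it) and "box" ([left, top, right, bottom] in pixels, round what is visible of it).
- ctrl.place_of(picture, thing): "position" ([row, column] in pixels: a listed point, or the origin of a listed thing).
The state is a dict: "time": time; "q": joint angles; "dq": joint speeds; "joint_efforts": joint torques, N m; "tool_pos": TCP position; "orientation": TCP orientation; "force": force on the tool from outside, world axes, zero at the start; "ft_torque": the same for the moment, N m; "gripper_width": opening from 0.0 (shut) to 1.0 (fully open).
Only numpy, scipy, OpenCV 4.12 (cv2) and the standard library are available. Lean on these libraries where they do the work, as an engineer would, in place of code of your own. Each camera call takes 0.05 s, during which the arm holds its last target. There are 200 camera calls.

## Working session

There is one attempt and no reset: what is moved stays moved. The work goes in short steps, Python scripts to look and compute and a shell command to move; the robot and the scene stay as the last step left them, time stands still between calls to the robot, and variables do not carry over. Pictures are saved under pics/ and viewed, about 8 in all and at most 12, crops included, and the job is handed in when it is done.

```bash
mkdir -p pics; cat > h.py <<'E'
import numpy as np, cv2
from workcell import ctrl
from scipy.spatial.transform import Rotation as R
def world(f,row,col,z=None,d=None):
    P=np.array(f["pose"]); ray=P[:3,:3]@np.array([(col-f["cx"])/f["fx"],(row-f["cy"])/f["fy"],1.]); o=P[:3,3]
    t=d if d is not None else (z-o[2])/ray[2]
    return o+t*ray
def save(f,name,crop=None,s=1):
    im=cv2.cvtColor(f["image"],cv2.COLOR_RGB2BGR)
    if crop: im=im[crop[1]:crop[3],crop[0]:crop[2]]
    cv2.imwrite("pics/"+name,cv2.resize(im,None,fx=s,fy=s))
E
python3 - <<'E'
from h import *
Z=dict(knob=173,bottle_blue=32,bottle_red=32,bottle_white=32,trigger_pad=170,grip_back=170,station=0,vial=14,spare_cap=14,wash_bottle=0,amber_bottle=0,beaker=0,steel_box=0)
for n in("top","side"):
    f=ctrl.grab_frame(n); save(f,n+"0.png"); print(n,np.round(f["pose"],2).tolist(),f["fx"])
    for k,z in Z.items():
        for r in ctrl.place_of(f,k)[:1]:
            p=r["position"]; print(k,np.round(p),round(r["confidence"],2),np.round(world(f,*p,z=z)))
s=ctrl.get_state();print(s["orientation"],s["tool_pos"],s["time"])
print(R.from_quat(s["orientation"]).as_matrix().round(3))
E
```

```text
top [[-0.03, -0.98, 0.19, 250.23], [-1.0, 0.03, -0.0, -21.75], [-0.0, -0.19, -0.98, 1347.18], [0.0, 0.0, 0.0, 1.0]] 432.8151527103726
knob [145. 322.] 0.65 [ 654. -133.  173.]
bottle_blue [178. 299.] 0.5 [595. -70.  32.]
bottle_red [174. 347.] 0.63 [ 604. -221.   32.]
bottle_white [136. 318.] 0.8 [ 730. -137.   32.]
trigger_pad [188. 266.] 0.64 [534.  28. 170.]
grip_back [197. 250.] 0.65 [508.  73. 170.]
station [181. 295.] 0.95 [593. -59.   0.]
vial [186. 243.] 0.43 [580. 108.  14.]
spare_cap [237. 271.] 0.38 [414.  24.  14.]
wash_bottle [238. 270.] 0.7 [413.  26.   0.]
amber_bottle [176. 418.] 0.88 [ 600. -454.    0.]
beaker [237. 133.] 0.91 [429. 454.   0.]
steel_box [230. 435.] 0.9 [ 424. -491.    0.]
side [[0.76, -0.5, 0.42, -221.48], [-0.66, -0.57, 0.5, -864.05], [-0.01, -0.65, -0.76, 1444.98], [0.0, 0.0, 0.0, 1.0]] 515.1908344956009
knob [202. 328.] 0.86 [ 632. -127.  173.]
bottle_blue [225. 305.] 0.51 [591. -70.  32.]
bottle_red [248. 338.] 0.65 [ 607. -215.   32.]
bottle_white [216. 346.] 0.64 [ 728. -134.   32.]
trigger_pad [189. 276.] 0.38 [544.  30. 170.]
grip_back [186. 259.] 0.87 [512.  81. 170.]
station [228. 302.] 0.9 [592. -54.   0.]
spare_cap [236. 250.] 0.64 [424.  34.  14.]
wash_bottle [150. 222.] 0.94 [626. 463.   0.]
amber_bottle [300. 387.] 0.91 [ 596. -449.    0.]
beaker [171. 184.] 0.81 [437. 465.   0.]
steel_box [347. 360.] 0.91 [ 411. -501.    0.]
[ 1.40930047e-01  9.90019556e-01 -1.27013119e-05 -5.47393605e-06] [174.37177478 600.15480654 196.87498333] 1.4
[[-0.96   0.279 -0.   ]
 [ 0.279  0.96  -0.   ]
 [ 0.    -0.    -1.   ]]
```

View pics/top0.png

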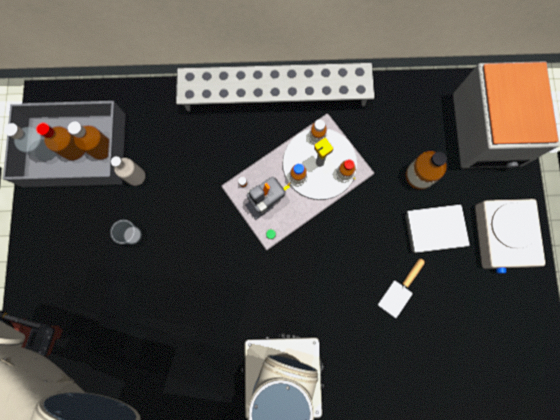

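View pics/side0.png

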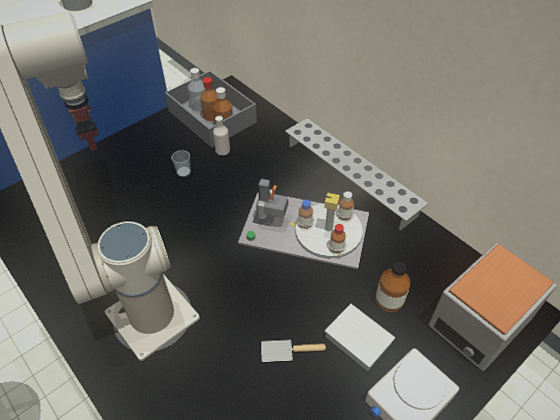

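The top view shows the plate with corners at about (330,114), (375,175), (267,249) and (222,186), the yellow knob at (326,147), the red cap at (348,167) and the scanner at (267,195). The side view agrees, with the knob at (332,200), the orange trigger near (274,190) and the gripper at upper left.

```bash
python3 - <<'E'
from h import *
for n in("top","side"):
    f=ctrl.grab_frame(n); im=f["image"]; D=f["depth"]
    hsv=cv2.cvtColor(im,cv2.COLOR_RGB2HSV)
    P=np.array(f["pose"]); v,u=np.indices(D.shape)
    X=np.stack([(u-f["cx"])/f["fx"]*D,(v-f["cy"])/f["fy"]*D,D],-1)@P[:3,:3].T+P[:3,3]
    r=ctrl.trace(f,"knob")[0]; print(n,"knob box",r["box"],r["confidence"])
    m=(hsv[...,0]>24)&(hsv[...,0]<34)&(hsv[...,1]>150)&(hsv[...,2]>90)&(D>0)
    k=m&(X[...,2]>183)&(X[...,2]<200); pts=X[k]; print("top face n",k.sum(),np.median(pts[:,2]) if k.any() else 0)
    if k.sum()>4:
        c=cv2.minAreaRect(pts[:,:2].astype(np.float32)); print("face",c)
    o=(hsv[...,0]>5)&(hsv[...,0]<20)&(hsv[...,1]>170)&(X[...,2]>115)&(X[...,2]<215)&(abs(X[...,0]-530)<80)&(abs(X[...,1]-40)<80)&(D>0)
    print("orange",o.sum(),X[o].round()[::3].tolist() if o.any() else "")
    pl=((X[...,2]>8)&(X[...,2]<20)&(abs(X[...,0]-590)<260)&(abs(X[...,1]+55)<260)&(D>0))
    pl=cv2.morphologyEx(pl.astype(np.uint8),cv2.MORPH_OPEN,np.ones((3,3)))
    nn,L,st,_=cv2.connectedComponentsWithStats(pl); i=1+st[1:,4].argmax()
    print("plate",cv2.minAreaRect(X[L==i][:,:2].astype(np.float32)))
    g=(X[...,2]>199)&(X[...,2]<215)&(abs(X[...,0]-530)<80)&(abs(X[...,1]-50)<80)&(D>0)
    print("griptop",g.sum(),cv2.minAreaRect(X[g][:,:2].astype(np.float32)) if g.sum()>3 else "")
    w=ctrl.trace(f,"station")[0]["region"]; 
    rp=X[(L==i)]; 
    save(f,n+"1.png",(210,100,390,260) if n=="top" else (230,160,380,280),4 if n=="top" else 5)
    for b in("bottle_blue","bottle_red","bottle_white"):
        q=ctrl.trace(f,b)[0]; mm=q["region"]&(X[...,2]>138)&(X[...,2]<146); print(b,q["confidence"],X[mm].mean(0).round(1) if mm.any() else "")
E
```

```text
top knob box [281.9, 119.8, 360.0, 199.8] 0.95
top face n 193 190.04449230489763
face ((643.2669677734375, -135.47845458984375), (41.47414016723633, 37.837646484375), 32.44462585449219)
orange 43 [[540.0, 30.0, 185.0], [537.0, 30.0, 185.0], [535.0, 30.0, 184.0], [533.0, 22.0, 192.0], [533.0, 28.0, 181.0], [531.0, 19.0, 188.0], [530.0, 28.0, 180.0], [532.0, 35.0, 160.0], [527.0, 25.0, 179.0], [529.0, 32.0, 161.0], [530.0, 35.0, 144.0], [525.0, 26.0, 166.0], [524.0, 29.0, 155.0], [524.0, 33.0, 143.0], [523.0, 33.0, 138.0]]
plate ((597.582763671875, -66.57893371582031), (251.31930541992188, 419.6200256347656), 34.01412582397461)
griptop 125 ((515.7769775390625, 53.90009307861328), (29.73764419555664, 32.210716247558594), 32.60654067993164)
bottle_blue 0.75 [597.4 -65.3 140.9]
bottle_red 0.82 [ 606.  -211.7  141.7]
bottle_white 0.77 [ 728.2 -132.2  141.3]
side knob box [295.1, 192.1, 362.4, 259.4] 0.88
top face n 0 0
orange 13 [[535.0, 29.0, 193.0], [532.0, 26.0, 192.0], [528.0, 22.0, 194.0], [530.0, 24.0, 186.0], [522.0, 26.0, 160.0]]
plate ((483.8673400878906, -23.718643188476562), (191.33343505859375, 212.46307373046875), 53.55311584472656)
griptop 71 ((513.9518432617188, 54.24573516845703), (33.10732650756836, 32.75071716308594), 30.751026153564453)
bottle_blue 0.64 [595.7 -64.9 141.2]
bottle_red 0.67 [ 601.7 -212.1  141.5]
bottle_white 0.64 [ 726.6 -130.9  141.8]
```

View pics/top1.png

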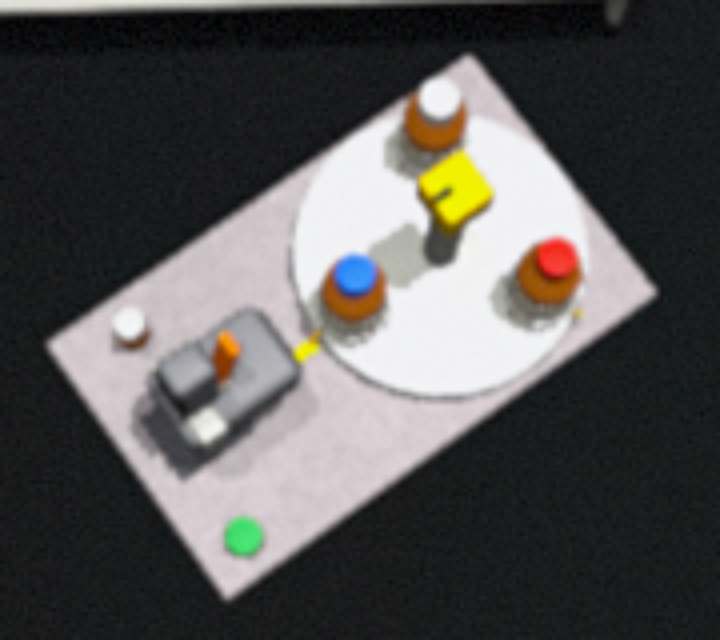

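View pics/side1.png

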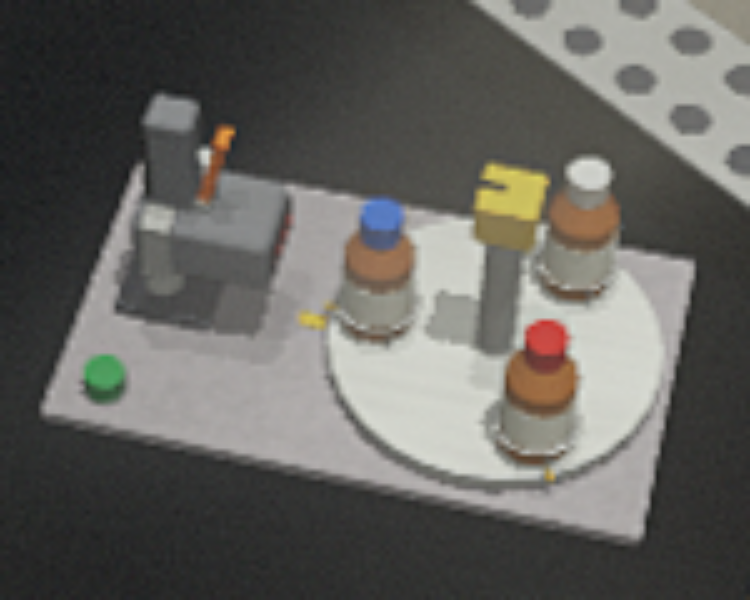

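The checks agree: knob at about (643.5,-136), station yaw about 33.8°, and grip centre to knob axis 229 mm (expected 230). Next: lift and turn 40°, and check the height of the white-topped post next to the grip.

```bash
python3 -m inch '[[[0,0,-12,0,0,6,0],[0,0,-12,0,0,7,0],[0,0,-12,0,0,7,0],[0,0,-12,0,0,7,0],[0,0,-12,0,0,7,0],[0,0,-5,0,0,6,0],[-15,0,0,0,0,0,0],[-25,0,0,0,0,0,0],[-35,0,0,0,0,0,0],[-35,0,0,0,0,0,0],[-35,-10,0,0,0,0,0],[-35,-10,0,0,0,0,0]]]'
cat >> h.py <<'E'
def togo(xyz,yaw):
    "remaining shift in tool axes (mm) and turn about tool z (deg); yaw = heading of tool y"
    s=ctrl.get_state(); M=R.from_quat(s["orientation"]).as_matrix()
    d=M.T@(np.array(xyz)-s["tool_pos"]); y=np.degrees(np.arctan2(M[1,1],M[0,1]))
    print("togo",d.round(1),"turn",round((y-yaw+180)%360-180,2),"tcp",np.round(s["tool_pos"],1),"tilt",M[:,2].round(3),"q",np.round(s["q"],2),"F",np.round(s["force"],1),"w",round(s["gripper_width"],3),"t",round(s["time"],2))
ST=lambda x,y,z,yaw=33.8: [643.5+x*np.cos(np.radians(yaw))-(y+85)*np.sin(np.radians(yaw)),-136+x*np.sin(np.radians(yaw))+(y+85)*np.cos(np.radians(yaw)),z]
E
python3 - <<'E'
from h import *
togo([643.5,-136,260],33.8)
f=ctrl.grab_frame("top"); D=f["depth"]
for r in range(198,218,3): print([int(world(f,r,c,d=D[r,c])[2]) for c in range(250,276,3)])
E
```

```text
time: 3.0
tool_pos: [258.5, 436.7, 261.0]
orientation: [0.469, 0.883, -0.001, 0.0]
force: [0.5, -0.1, 0.1]
gripper_width: 0.997
togo [-690.1   -1.3    1.6] turn 0.22 tcp [258.5 436.7 261. ] tilt [-0.    -0.001 -1.   ] q [ 1.01  0.17  1.82 -0.    1.15  0.42] F [ 0.5 -0.1  0.1] w 0.997 t 3.0
[119, 190, 201, 177, 158, 121, 121, 119, 116]
[113, 114, 170, 144, 123, 122, 120, 116, 107]
[24, 119, 134, 125, 118, 123, 118, 97, 10]
[26, 24, 117, 124, 125, 120, 84, 24, 16]
[30, 30, 96, 115, 113, 92, 21, 13, 13]
[9, 26, 20, 27, 27, 12, 15, 10, 10]
[16, 29, 21, 21, 14, 15, 12, 9, 14]
```

The white patch is only a marking on the head top, at 122 mm, so it isn't an obstacle.

```bash
python3 -m inch '[[[-35,0,0,0,0,0,0],[-38,0,0,0,0,0,0],[-38,0,0,0,0,0,0],[-38,0,0,0,0,0,0],[-38,0,0,0,0,0,0],[-38,0,0,0,0,0,0],[-38,0,0,0,0,0,0],[-38,0,0,0,0,0,0],[-38,0,0,0,0,0,0],[-38,0,0,0,0,0,0],[-38,0,0,0,0,0,0],[-38,0,0,0,0,0,0]]]' >/dev/null; python3 -m inch '[[[-38,0,0,0,0,0,0],[-38,0,0,0,0,0,0],[-38,0,0,0,0,0,0],[-35,0,0,0,0,0,0],[-30,0,0,0,0,0,0],[-20,0,0,0,0,0,0],[-12,0,0,0,0,0,0],[-6,0,0,0,0,0,0],[0,0,0,0,0,0,0],[0,0,0,0,0,0,0]]]' >/dev/null
python3 - <<'E'
from h import *
togo([643.5,-136,159],33.8)
f=ctrl.grab_frame("top"); save(f,"top2.png",(260,90,400,200),5)
E
```

```text
togo [-23.7   0.7 102.5] turn 0.05 tcp [ 629.8 -116.7  261.5] tilt [-0.001  0.    -1.   ] q [-0.2   0.38  1.53  0.    1.23 -0.79] F [ 0.3  0.4 -0.3] w 1.001 t 4.88
```

View pics/top2.png

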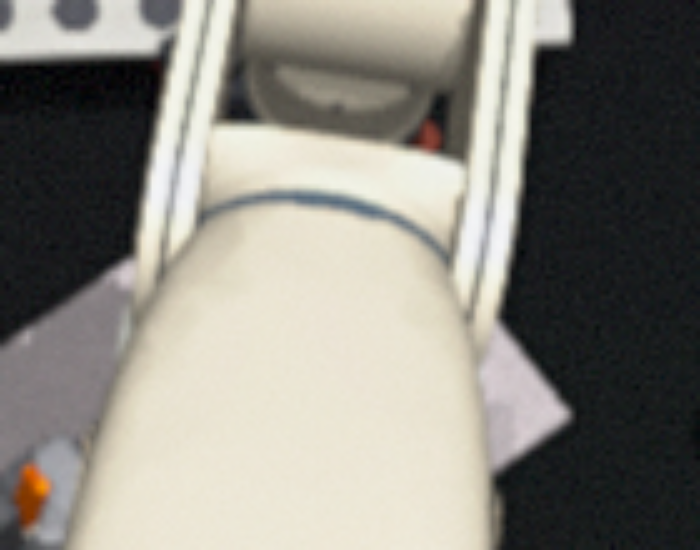

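The arm hides the knob from the top camera; only the trigger shows, at lower left. I'll use the side camera from here.

```bash
python3 -m inch '[[[-8,0,0,0,0,0,0],[-10,0.7,10,0,0,0,0],[-5.5,0,15,0,0,0,0],[0,0,15,0,0,0,0],[0,0,8,0,0,0,0],[0,0,2,0,0,0,0],[0,0,0,0,0,0,0]]]' >/dev/null
python3 - <<'E'
from h import *
togo([643.5,-136,159],33.8)
f=ctrl.grab_frame("side"); save(f,"side2.png",(250,120,400,240),5)
E
```

```text
togo [ 0.2  0.2 51.3] turn 0.0 tcp [ 643.6 -136.3  210.3] tilt [-0.002  0.001 -1.   ] q [-0.23  0.46  1.54  0.    1.15 -0.82] F [ 0.2 -0.4 -0.1] w 0.999 t 5.52
```

View pics/side2.png

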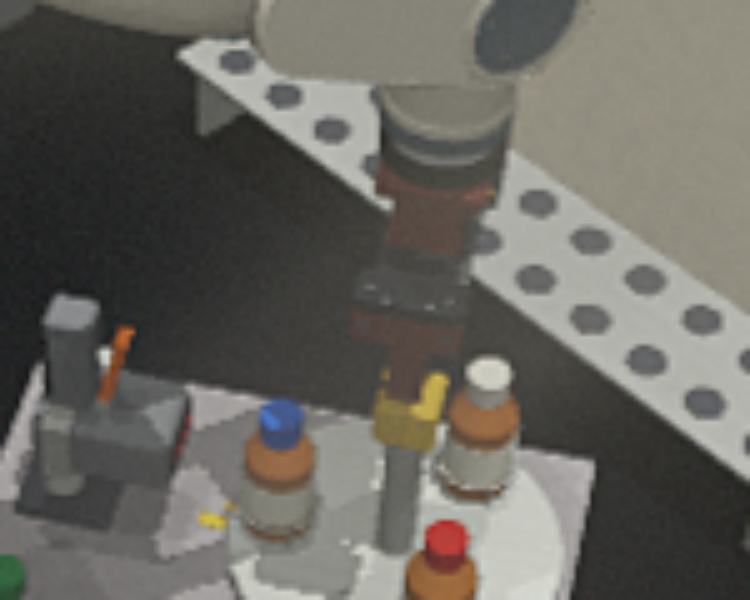

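The gripper is centred over the knob, with its fingers along the station's x. Descend and close.

```bash
python3 -m inch '[[[0,0,8,0,0,0,0],[0,0,10,0,0,0,0],[0,0,10,0,0,0,0],[0,0,10,0,0,0,0],[0,0,8,0,0,0,0],[0,0,4,0,0,0,0],[0,0,0,0,0,0,0.3],[0,0,0,0,0,0,0.4],[0,0,0,0,0,0,0.45],[0,0,0,0,0,0,0.5],[0,0,0,0,0,0,0.5],[0,0,0,0,0,0,0.5]]]' 20; python3 -m inch '[[[0,0,0,0,0,0,0.7],[0,0,0,0,0,0,0.8],[0,0,0,0,0,0,1],[0,0,0,0,0,0,1],[0,0,0,0,0,0,1],[0,0,0,0,0,0,1]]]' 50
python3 - <<'E'
from h import *
togo([643.5,-136,160],33.8);print(ctrl.get_state()["ft_torque"])
E
```

```text
time: 6.57
tool_pos: [644.4, -136.5, 162.3]
orientation: [0.471, 0.882, 0.0, 0.0]
force: [0.4, 0.3, -0.1]
gripper_width: 0.583
time: 7.07
tool_pos: [644.3, -136.5, 162.1]
orientation: [0.471, 0.882, -0.0, 0.0]
force: [-0.9, 0.2, 2.9]
gripper_width: 0.464
togo [ 0.9 -0.4  2.1] turn -0.0 tcp [ 644.3 -136.5  162.1] tilt [ 0. -0. -1.] q [-0.23  0.51  1.58 -0.    1.06 -0.82] F [-0.9  0.2  2.9] w 0.464 t 7.07
[-0.10073954  0.17554479  0.08306704]
```

Width 0.46 of 88 mm is about 41 mm, so the knob is held. Turn clockwise, starting gently.

```bash
python3 -m inch '[[[0,0,0,0,0,2,1],[0,0,0,0,0,4,1],[0,0,0,0,0,5,1],[0,0,0,0,0,5,1],[0,0,0,0,0,5,1],[0,0,0,0,0,5,1],[0,0,0,0,0,5,1],[0,0,0,0,0,5,1],[0,0,0,0,0,5,1],[0,0,0,0,0,5,1],[0,0,0,0,0,3,1],[0,0,0,0,0,1,1]]]'
python3 - <<'E'
from h import *
togo([643.5,-136,160],33.8-119.5);print(ctrl.get_state()["ft_torque"])
f=ctrl.grab_frame("side"); 
for b in("bottle_blue","bottle_red","bottle_white"):
    q=ctrl.place_of(f,b)
    if q: w=world(f,*q[0]["position"],z=32); print(b,w.round(),np.degrees(np.arctan2(w[1]+136,w[0]-643.5)).round(),q[0]["confidence"])
E
```

```text
time: 8.07
tool_pos: [642.8, -136.8, 162.1]
orientation: [0.801, 0.599, -0.001, -0.001]
force: [-6.7, -1.6, 6.8]
gripper_width: 0.465
togo [0.9 0.5 2.1] turn 69.34 tcp [ 642.8 -136.8  162.1] tilt [-0.003 -0.    -1.   ] q [-0.23  0.51  1.58 -0.    1.06  0.06] F [-6.7 -1.6  6.8] w 0.465 t 8.07
[-0.25048503  1.10429121  0.1390061 ]
bottle_blue [657. -59.  32.] 80.0 0.84
bottle_red [ 565. -148.   32.] -171.0 0.72
bottle_white [ 696. -205.   32.] -52.0 0.82
```

The carousel follows the tool (bottles turned about 50°) and the forces are small. Carry on for the remaining 69°, easing in at the end.

```bash
python3 -m inch '[[[0,0,0,0,0,4,1],[0,0,0,0,0,6,1],[0,0,0,0,0,7,1],[0,0,0,0,0,7,1],[0,0,0,0,0,7,1],[0,0,0,0,0,7,1],[0,0,0,0,0,7,1],[0,0,0,0,0,7,1],[0,0,0,0,0,6,1],[0,0,0,0,0,4,1],[0,0,0,0,0,2,1],[0,0,0,0,0,1,1]]]'>/dev/null;  python3 -m inch '[[[0,0,0,0,0,2,1],[0,0,0,0,0,1,1],[0,0,0,0,0,0.8,1],[0,0,0,0,0,0,1],[0,0,0,0,0,0,1]]]'
python3 - <<'E'
from h import *
togo([643.5,-136,160],33.8-119.5);print(ctrl.get_state()["ft_torque"])
f=ctrl.grab_frame("side"); 
for b in("bottle_blue","bottle_red","bottle_white"):
    q=ctrl.place_of(f,b)
    if q: w=world(f,*q[0]["position"],z=32); print(b,w.round(),np.degrees(np.arctan2(w[1]+136,w[0]-643.5)).round(),q[0]["confidence"])
E
```

```text
time: 9.68
tool_pos: [641.5, -135.2, 162.1]
orientation: [0.999, 0.044, -0.003, -0.001]
force: [-10.5, 5.4, 10.5]
gripper_width: 0.466
togo [2.  1.  2.1] turn 0.69 tcp [ 641.5 -135.2  162.1] tilt [-0.006  0.002 -1.   ] q [-0.23  0.51  1.58  0.    1.06  1.26] F [-10.5   5.4  10.5] w 0.466 t 9.68
[ 0.63085256  2.01798334 -0.0682272 ]
bottle_blue [ 728. -118.   32.] 12.0 0.54
bottle_red [601. -68.  32.] 122.0 0.63
bottle_white [ 598. -215.   32.] -120.0 0.57
```

Red is at 122°, the blue bottle's starting bearing. Release, let it settle, and lift.

```bash
python3 -m inch '[[[0,0,0,0,0,0,0.5],[0,0,0,0,0,0,0.4],[0,0,0,0,0,0,0.3],[0,0,0,0,0,0,0.2],[0,0,0,0,0,0,0],[0,0,0,0,0,0,0],[0,0,-6,0,0,0,0],[0,0,-12,0,0,0,0],[0,0,-20,0,0,0,0],[0,0,-25,0,0,0,0],[0,0,-25,0,0,0,0],[0,0,-10,0,0,0,0]]]'
python3 - <<'E'
from h import *
togo(ST(0,135,260),33.8-90)
f=ctrl.grab_frame("side"); save(f,"side3.png",(230,140,380,260),5)
for b in("bottle_blue","bottle_red","bottle_white"):
    q=ctrl.place_of(f,b)
    if q: w=world(f,*q[0]["position"],z=32); print(b,w.round(),np.degrees(np.arctan2(w[1]+136,w[0]-643.5)).round(),q[0]["confidence"])
E
```

```text
time: 10.88
tool_pos: [646.2, -136.9, 265.0]
orientation: [0.999, 0.044, 0.003, 0.001]
force: [0.7, -0.1, 0.5]
gripper_width: 0.997
togo [-108.6 -193.9    3.9] turn -28.8 tcp [ 646.2 -136.9  265. ] tilt [ 0.006 -0.001 -1.   ] q [-0.23  0.41  1.49  0.    1.24  1.26] F [ 0.7 -0.1  0.5] w 0.997 t 10.88
bottle_blue [ 719. -131.   32.] 4.0 0.57
bottle_red [610. -58.  32.] 113.0 0.79
bottle_white [ 602. -216.   32.] -118.0 0.75
```

View pics/side3.png

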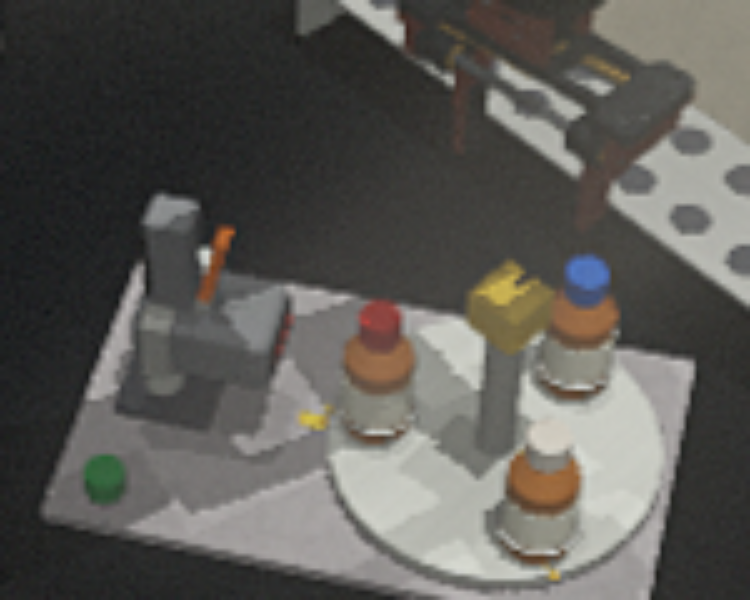

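The red cap is at crop (380,318), exactly where the blue cap was before, so the carousel is in its click. Now turn back 28.8° and move over the grip.

```bash
python3 -m inch '[[[0,0,0,0,0,-4,0],[0,0,0,0,0,-7,0],[0,0,0,0,0,-7,0],[0,0,0,0,0,-7,0],[0,0,0,0,0,-3.8,0],[0,-20,0,0,0,0,0],[0,-35,0,0,0,0,0],[0,-38,0,0,0,0,0],[0,-38,0,0,0,0,0],[-2,-38,0,0,0,0,0],[0,-30,0,0,0,0,0],[0,-18,0,0,0,0,0]]]'>/dev/null;  python3 -m inch '[[[0,-5,0,0,0,0,0],[0,0,10,0,0,0,0],[0,0,10,0,0,0,0],[0,0,8,0,0,0,0],[0,0,0,0,0,0,0]]]'
python3 - <<'E'
from h import *
togo(ST(0,135,151),33.8-90)
f=ctrl.grab_frame("side"); save(f,"side4.png",(220,130,320,230),6)
E
```

```text
time: 12.5
tool_pos: [518.0, 45.9, 228.9]
orientation: [0.957, 0.29, -0.002, -0.0]
force: [0.2, -1.0, -0.1]
gripper_width: 0.997
togo [ 3.5  1.1 77.9] turn -0.07 tcp [518.   45.9 228.9] tilt [-0.005 -0.    -1.   ] q [ 0.07  0.23  1.83 -0.    1.09  1.05] F [ 0.2 -1.  -0.1] w 0.997 t 12.5
```

View pics/side4.png

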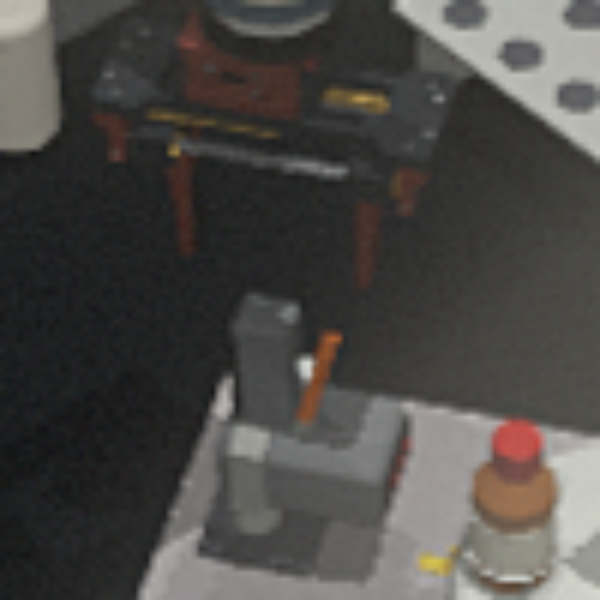

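The fingers straddle the grip and trigger: fingertips at crop (185,250) and (365,285), trigger top at (335,340), grip at (265,300). Correct by (3.5, 1.1) and descend.

```bash
python3 -m inch '[[[3.5,1.1,0,0,0,0,0],[0,0,6,0,0,0,0],[0,0,10,0,0,0,0],[0,0,10,0,0,0,0],[0,0,10,0,0,0,0],[0,0,10,0,0,0,0],[0,0,10,0,0,0,0],[0,0,10,0,0,0,0],[0,0,8,0,0,0,0],[0,0,4,0,0,0,0],[0,0,0,0,0,0,0],[0,0,0,0,0,0,0]]]' 15
python3 - <<'E'
from h import *
togo(ST(0,139.5,151),33.8-90)
f=ctrl.grab_frame("side"); save(f,"side5.png",(220,130,320,230),6)
E
```

```text
time: 13.55
tool_pos: [522.7, 48.0, 153.8]
orientation: [0.957, 0.291, -0.0, -0.0]
force: [0.5, 1.2, -0.1]
gripper_width: 0.997
togo [-1.9 -4.4  2.8] turn -0.0 tcp [522.7  48.  153.8] tilt [-0.  0. -1.] q [0.07 0.34 1.88 0.   0.92 1.05] F [ 0.5  1.2 -0.1] w 0.997 t 13.55
```

View pics/side5.png

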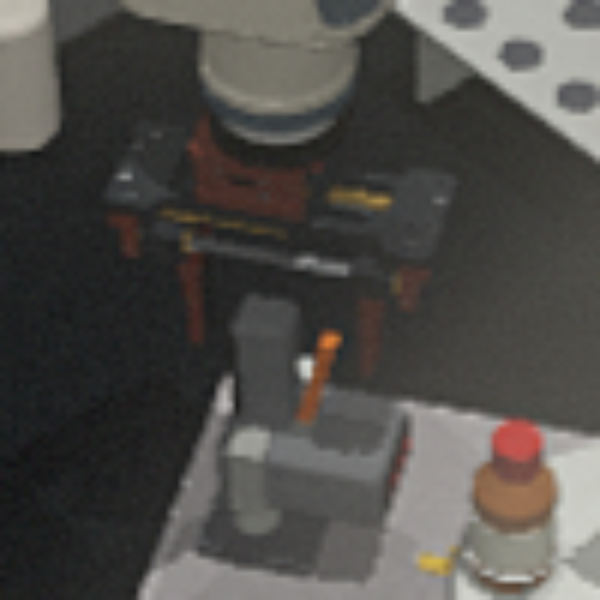

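The fingertips at crop (195,340) and (370,370) are on either side of the grip. They look slightly to the far side, so I'll check that with depth before closing.

```bash
python3 - <<'E'
from h import *
f=ctrl.grab_frame("side"); D=f["depth"]; P=np.array(f["pose"])
def st(w):
    a=np.radians(33.8); dx,dy=w[0]-643.5,w[1]+136
    return np.round([dx*np.cos(a)+dy*np.sin(a),-dx*np.sin(a)+dy*np.cos(a)-85,w[2]],0)
def proj(w):
    c=P[:3,:3].T@(np.array(w)-P[:3,3]); return [(f["fx"]*c[0]/c[2]+f["cx"]-220)*6,(f["fy"]*c[1]/c[2]+f["cy"]-130)*6]
print("tool",st(ctrl.get_state()["tool_pos"]))
for y in(135+44,135-44): print("tip pix",np.round(proj(ST(0,y,153.8))))
print("grip top corners",[np.round(proj(ST(x,y,206))).tolist() for x in(-15,15) for y in(128,162)])
for n,cx,cy in(("Lfinger",192,320),("Lfinger",193,335),("Rfinger",370,350),("Rfinger",368,365),("griptop",265,312),("gripfront",265,360),("trig",330,345),("trig",318,385),("trig",308,415)):
    c,r=int(220+cx/6),int(130+cy/6); print(n,[st(world(f,r,c+k,d=D[r,c+k])).tolist() for k in(-1,0,1)])
E
```

```text
tool [  2. 135. 154.]
tip pix [212. 364.]
tip pix [362. 393.]
grip top corners [[289.0, 336.0], [230.0, 325.0], [304.0, 298.0], [245.0, 287.0]]
Lfinger [[166.0, 252.0, 2.0], [-9.0, 186.0, 198.0], [-12.0, 181.0, 203.0]]
Lfinger [[153.0, 248.0, 5.0], [-9.0, 186.0, 189.0], [-7.0, 184.0, 188.0]]
Rfinger [[-12.0, 89.0, 204.0], [-10.0, 86.0, 203.0], [-5.0, 84.0, 198.0]]
Rfinger [[-7.0, 90.0, 188.0], [-9.0, 86.0, 192.0], [-9.0, 83.0, 192.0]]
griptop [[-4.0, 149.0, 208.0], [-10.0, 144.0, 216.0], [2.0, 144.0, 203.0]]
gripfront [[-15.0, 147.0, 181.0], [-14.0, 143.0, 182.0], [-16.0, 139.0, 184.0]]
trig [[1.0, 113.0, 188.0], [-1.0, 109.0, 192.0], [1.0, 106.0, 191.0]]
trig [[-7.0, 118.0, 162.0], [-9.0, 114.0, 164.0], [30.0, 122.0, 121.0]]
trig [[-7.0, 126.0, 133.0], [-11.0, 121.0, 139.0], [-1.0, 120.0, 129.0]]
```

Depth puts the fingers at station y of about 88 and 184, x near 0, and the trigger at x near 0, which matches the plan. Shift onto the squeeze centre and pre-close.

```bash
python3 -m inch '[[[-1,-2,1.4,0,0,0,0],[-0.9,-2.4,1.4,0,0,0,0],[0,0,0,0,0,0,0],[0,0,0,0,0,0,0.08],[0,0,0,0,0,0,0.12],[0,0,0,0,0,0,0.15],[0,0,0,0,0,0,0.15],[0,0,0,0,0,0,0.15],[0,0,0,0,0,0,0.15]]]' 15
python3 - <<'E'
from h import *
togo(ST(0,139.5,151),33.8-90)
E
```

```text
time: 14.4
tool_pos: [518.6, 50.5, 151.1]
orientation: [0.957, 0.291, 0.0, 0.0]
force: [-0.2, -0.3, 1.0]
gripper_width: 0.85
togo [ 0.  -0.   0.1] turn -0.0 tcp [518.6  50.5 151.1] tilt [ 0. -0. -1.] q [ 0.07  0.33  1.89 -0.    0.91  1.06] F [-0.2 -0.3  1. ] w 0.85 t 14.4
```

```bash
python3 -m inch '[[[0,0,0,0,0,0,0.19],[0,0,0,0,0,0,0.23],[0,0,0,0,0,0,0.27],[0,0,0,0,0,0,0.31],[0,0,0,0,0,0,0.35],[0,0,0,0,0,0,0.39],[0,0,0,0,0,0,0.43],[0,0,0,0,0,0,0.47],[0,0,0,0,0,0,0.52],[0,0,0,0,0,0,0.6],[0,0,0,0,0,0,0.6]]]' 15;  python3 -m inch '[[[0,0,0,0,0,0,0.6],[0,0,0,0,0,0,0.6]]]'
```

```text
time: 15.32
tool_pos: [517.9, 52.6, 151.5]
orientation: [0.957, 0.29, -0.0, -0.002]
force: [-3.1, 7.6, 8.5]
gripper_width: 0.483
time: 15.48
tool_pos: [517.8, 52.6, 151.4]
orientation: [0.957, 0.29, -0.0, -0.002]
force: [-3.9, 6.9, 8.2]
gripper_width: 0.487
```

The width is steady at 0.485 (about 43 mm; squeezed is 45 mm, and the knob also read about 1 mm low), so it's against the stop. Finish the hold, release, and lift.

```bash
python3 -m inch '[[[0,0,0,0,0,0,0.6],[0,0,0,0,0,0,0.6],[0,0,0,0,0,0,0.45],[0,0,0,0,0,0,0.35],[0,0,0,0,0,0,0.25],[0,0,0,0,0,0,0.1],[0,0,0,0,0,0,0],[0,0,0,0,0,0,0],[0,2,0,0,0,0,0],[0,2.5,0,0,0,0,0],[0,0,0,0,0,0,0],[0,0,0,0,0,0,0]]]'
python3 - <<'E'
from h import *
togo(ST(0,135,270),33.8-90)
E
```

```text
time: 16.48
tool_pos: [521.1, 46.7, 151.1]
orientation: [0.957, 0.291, -0.0, -0.0]
force: [0.6, 1.1, 0.2]
gripper_width: 0.997
togo [ 1.000e-01 -1.000e-01 -1.189e+02] turn -0.02 tcp [521.1  46.7 151.1] tilt [-0.  0. -1.] q [0.07 0.34 1.89 0.   0.91 1.05] F [0.6 1.1 0.2] w 0.997 t 16.48
```

```bash
python3 -m inch '[[[0,0,-6,0,0,0,0],[0,0,-12,0,0,0,0],[0,0,-18,0,0,0,0],[0,0,-20,0,0,0,0],[0,0,-20,0,0,0,0],[0,0,-20,0,0,0,0],[0,0,-16,0,0,0,0],[0,0,-8,0,0,0,0],[0,-15,0,0,0,0,0],[0,-25,0,0,0,0,0],[0,-35,0,0,0,0,0],[0,-35,0,0,0,0,0]]]'>/dev/null; python3 -m inch '[[[0,-35,0,0,0,0,0],[0,-35,0,0,0,0,0],[0,-35,0,0,0,0,0],[0,-35,0,0,0,0,0],[0,-25,0,0,0,0,0],[0,-15,0,0,0,0,0],[0,-5,0,0,0,0,0],[0,0,0,0,0,0,0],[0,0,0,0,0,0,0],[0,0,0,0,0,0,0]]]'
python3 - <<'E'
from h import *
f=ctrl.grab_frame("top"); save(f,"top6.png",(210,100,390,260),4)
D=f["depth"];P=np.array(f["pose"]); v,u=np.indices(D.shape)
X=np.stack([(u-f["cx"])/f["fx"]*D,(v-f["cy"])/f["fy"]*D,D],-1)@P[:3,:3].T+P[:3,3]
for b in("bottle_blue","bottle_red","bottle_white"):
    q=ctrl.trace(f,b)[0]; m=q["region"]&(X[...,2]>138)&(X[...,2]<146); w=X[m].mean(0); print(b,w.round(1),np.degrees(np.arctan2(w[1]+136,w[0]-643.5)).round(1))
h=cv2.cvtColor(f["image"],cv2.COLOR_RGB2HSV)
o=(h[...,0]>5)&(h[...,0]<20)&(h[...,1]>170)&(X[...,2]>175)&(X[...,2]<200)&(abs(X[...,0]-530)<40)&(abs(X[...,1]-30)<30)
print("trigger top",X[o].mean(0).round(1))
E
```

```text
time: 18.32
tool_pos: [357.4, 291.2, 271.0]
orientation: [0.957, 0.29, -0.0, 0.0]
force: [0.7, 0.0, 0.0]
gripper_width: 1.003
bottle_blue [ 726.9 -129.9  141.8] 4.2
bottle_red [596.8 -66.1 141.5] 123.8
bottle_white [ 607.7 -212.8  141.4] -115.0
trigger top [532.2  25.8 187. ]
```

View pics/top6.png

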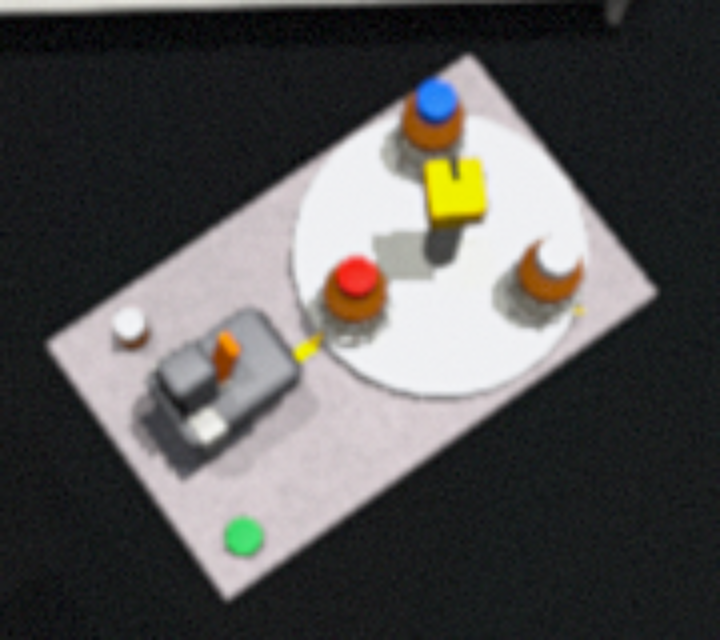

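The red cap is at crop (357,276), where the blue one was at (355,275). The trigger has sprung back, and the vial and green cap haven't moved.

```bash
python3 -c "
from workcell import ctrl
print(ctrl.hand_in())"
```

```text
the job is handed in; nothing more can be done
None
```

The carousel is one click further clockwise with the red-capped bottle in front of the scanner. After that I squeezed the trigger once and let it spring back. The arm is clear of everything, and the job was handed in at about 18 s of the 56 s allowed.

- **Carousel:** I turned it about 119° by the knob, and after I let go it settled into the click. In the last picture the red bottle sits at 123.8°, within about a degree of the blue one's first position. The fingers stayed above the bottle tops, and the bottles are evenly spaced in that picture.
- **Trigger:** I squeezed it with the grip set to 15 N and held it for roughly half a second. The jaw opening stayed steady at about 43 mm. The given size fully squeezed is 45 mm, and the jaws also read about 1 mm low on the knob, so I took this as the stop. I had no direct reading of the trigger angle. In the last picture the lever is back where it started.
- **Side load:** during the squeeze the wrist showed about 8 N sideways and 8 N upward, so the two fingers were not loaded quite equally. At the end of the knob turn it reached about 16 N, well under the limit.
- **Bystanders:** the vial and green cap look unmoved. I did not measure the other bystanders again at the end, but the arm passed nowhere near them at low height.

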